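Swap gasket scrapers at the block and hold the narrow one ready

TASK

The bulk of the old gasket is off the carburettor: put the wide scraper that lies on the counter back in its own wide slot of the wooden block, blade first and fully home, and let go of it. Then draw the narrow flat-handled scraper out of the block, turn it level and hold it there with the end of its blade over the carburettor, clear above it, ready to do the corners; finish still holding it so. Do not shift the carburettor or the round-handled scraper.

Things in the scene. Friction and masses are not known exactly. Their poses are not given: they have to be found in the camera images.
- scraper_block: Wooden block fixed to the counter, 125 deep (x), 268 wide (y), 117 high, slots for 3 scrapers. Origin: centre of underside; x to its back, y along the slots, z up; front (-x) roughly to the robot, yaw 0 to 0.4. Its boards lean 30 deg forward: scrapers go in along the block's (0.5, 0, -0.866), down and back, handles leaning to the front. Slots at y = -76 (wide), 0 and +76. End cheeks 92 high.
- slot_wide_mouth (a point): Centre of the wide slot's mouth, at (-25.5, -76, 106.3) mm in the block's frame. The slot is 50 mm long (block y), 8 mm across (along the block's (0.866, 0, 0.5)), 65 mm deep; the boards have 7 mm chamfers at the mouth, so it opens to 22 mm across. Empty at first.
- slot_wide_floor (a point): Centre of the wide slot's floor, 65 mm below its mouth along the slot, at (7, -76, 50) mm in the block's frame.
- wide_scraper: Scraper with wide flat steel blade, 209 mm long, 0.1 to 0.17 kg; lies at first flat on its handle, blade away from the robot and 9 mm off the counter. Flat wooden handle 104 long, 26 wide (y), 21.5 thick (z). Origin: handle centre; x to the blade, y across it, z normal to its face. Dark bolster x = 52 to 64 (29 wide, 11 thick), blade to x = 157: 44 wide, 3 thick. Centre of mass near x = 22.
- wide_scraper_tip (a point): Middle of the wide scraper's blade end, at (157, 0, 0) mm in its frame.
- narrow_scraper: Narrow scraper: handle, lengths, thicknesses, axes as the wide one, but its blade is 26 mm wide like its handle. It stands at first in the block's middle or +y slot (31 mm long), blade end on the slot's floor, face against the front board, 28 mm of blade showing; origin at block x = -74, z = 185 mm, handle end 230 mm up, handles 76 mm apart. Centre of mass near x = 16.
- narrow_scraper_tip (a point): Middle of the narrow scraper's blade end, at (157, 0, 0) mm in its frame.
- shank_scraper: The other scraper in the block, not to be used: round turned wooden handle (27 mm thick, 104 long), brass ferrule and slim round steel shank (9 mm) above the mouth; as tall as the narrow one. Origin: handle centre, x along the tool to the blade. It stays in its slot.
- carburettor: Small grey metal carburettor standing loose on the counter, 69 x 78 mm, 74 mm high, 0.38 kg. Origin: centre of its underside.
There are look-alikes about, which are no part of the job. Leave any green or purple look-alike of the carburettor alone.

How it is judged:
On the way, in this order (a step that is already met when the one before it is completed fails the run):
1. the wide scraper is fully home in its slot and let go (distance between wide_scraper_tip and slot_wide_floor below 0.01 m and angle between wide_scraper's own x axis and vertical between 2.48 and 2.76 rad and contact force between wide_scraper and the fingers below 0.05 N), for 0.2 s.
2. the narrow scraper is drawn clear of the block in the gripper (height (world z) of narrow_scraper_tip above 0.13 m and contact force between narrow_scraper and the fingers above 1 N and contact force between narrow_scraper and scraper_block below 0.05 N), for 0.2 s.
At the end, for the whole second after the job is handed in: Wide scraper: blade end within 10 mm of its slot floor, leaning with the slot (8 deg), let go. Narrow scraper: held still, level within 15 deg, blade end within 50 mm (level) of the carburettor centre, 85 mm up or more, touching nothing else. Carburettor, round-handled scraper moved under 30 mm (all of step 1 and contact force between narrow_scraper and the fingers above 1 N and contact force between narrow_scraper and scraper_block below 0.05 N and contact force between narrow_scraper and carburettor below 0.05 N and angle between narrow_scraper's own x axis and vertical between 1.31 and 1.83 rad and horizontal distance between narrow_scraper_tip and carburettor below 0.05 m and height (world z) of each of narrow_scraper_tip, narrow_scraper above 0.085 m and linear speed of narrow_scraper below 0.03 m/s and distance of each of carburettor, shank_scraper from where it was at the start of the episode below 0.03 m); the arm keeps its last pose, push and grip.
It fails at once if the carburettor is shifted by more than 30 mm (distance of carburettor from where it was at the start of the episode above 0.03 m).
It fails at once if the round-handled scraper is lifted out or moved by more than 30 mm (distance of shank_scraper from where it was at the start of the episode above 0.03 m).
It also fails if it takes over 64 s, if anything falls off the work surface, if the arm or the gripper's body presses on something with over 40 N, if the wrist force passes 120 N, or if a joint passes its speed limit or range.

ROBOT

A 7-joint arm with a two-finger parallel gripper is mounted at the origin on a cart in front of the work surface, level with it; the furniture and walls round the work are solid. World frame = base frame: x ahead of the robot, y to its left, z up, the work surface at z = 0. Lengths are in m, angles in rad, forces in N, time in s.
With the tool pointing down it reaches from about 0.4 to 0.85 m from the base axis. Payload 10.4 kg.
Tool frame: the origin (TCP) lies at the very end of the fingers, on their centre line; the grasp point (between the pads) lies 19 mm behind it; z points along the fingers, y is the line along which they close (so a half turn about z gives the same grasp; the last joint's range is limited). The gripper opens to 85 mm and grips with 20 to 120 N. Pads are 22 mm wide; open, the fingers measure 114 mm over their backs; the gripper's body (76 mm by 85 mm) begins 54 mm behind the grasp point. The pads swing forward as they close: fully open they stand 13 mm farther back than shut.
Start: joints at [1.183, 0.332, -0.065, 1.46, 0.022, 1.35, -0.088], TCP at [0.223, -0.584, 0.231] pointing down, gripper open.
Joint ranges: [-2.6, 2.6], [-0.5, 2.12], [-1.47, 1.34], [0.16, 2.42], [-1.27, 4.41], [0.06, 2.06], [-2.6, 2.6]. Speed limits (rad/s): [2.22, 2.22, 2.79, 2.79, 3.14, 3.14, 3.14].

INTERFACE

Orientations are given as a unit quaternion [x, y, z, w].
In Python, from workcell import manip, vision, order gives the robot as it stands. The module is installed in compiled form; this text tells all that it offers.
- The arm moves only by the tool move_arm, never from a script. Its argument "motion" is a list of rows, each a list of 3 entries, a list of its own where there are three numbers: the shift along the tool's x, y, z scaled (see below), then the turn, a rotation vector about the tool's x, y, z scaled (see below), then the opening, from -1 (shut) to 1 (fully open). In form: [[[dx, dy, dz], [wx, wy, wz], hand], ...]. A call has 1 to 12 rows; each row shifts and turns the commanded pose from where the row before left it, along the tool's axes as they then stand; what a row does not reach is not made up. The controller multiplies each number of a shift by 0.75 m and each number of a turn by pi/4 rad. A row lasts 1/10 s, in which the tool goes at most 50 mm and 8.59 degrees, less where a joint would pass 70% of its speed; a pose out of reach is approached as far as the arm can. A call with a number of a shift or a turn outside -1 to 1 is refused whole. A call with a gripper value outside its range is refused whole. The fingers move at their own pace and stop on an object; "newtons" is the grip in N (left out, the last holds). Time passes only in rows, so rows that do not move let the fingers close. It gives the time, the measured TCP pose, the force, the opening and the grip force at its end, in the units of the state.
- manip.get_obs(): the state, without advancing time (a new reading comes with each control period).
- vision.camera(name): name is "side" or "top"; returns a dict with "pixels" (384x512x3 uint8, red, green, blue), "fx", "fy", "cx", "cy" (pixels), "R" (3x3) and "t" (3): a world point X has camera coordinates R X + t. Camera axes: x right, y down, z forward; pixel columns grow to the right and rows downward; lengths in m; the calibration is good to about 2 mm. A picture is of the moment at which its call begins. There is no depth.
- order.hand_in(): hands the job in; it is judged then, once.
The state is a dict: "clock": time; "joint_pos": joint angles; "joint_velocities": joint speeds; "tau": joint torques, N m; "position": TCP position; "ee_rot": TCP orientation; "ft_force": force on the tool from outside, world axes, zero at the start; "torque": the same for the moment, N m; "grip_width": opening from 0.0 (shut) to 1.0 (fully open); "grasp_force": force on a finger pad.
Only numpy, scipy, OpenCV 4.12 (cv2) and the standard library are available. Lean on these libraries where they do the work, as an engineer would, in place of code of your own. Each camera call takes 0.05 s, during which the arm holds its last target. There are 200 camera calls.

## Working session

There is one attempt and no reset: what is moved stays moved. The work goes in short steps, Python scripts to look and compute and a tool call to move; the robot and the scene stay as the last step left them, time stands still between calls to the robot, and variables do not carry over. Pictures are saved under pics/ and viewed, at most 10 in all, crops included, and the job is handed in when it is done.

Besides the shell and the picture viewer there is one more tool, called after "Request:" as name([rows], argument=value, ...), one row to a line, values as JSON. move_arm: Moves the arm, as the interface text tells. Its arguments: {"type":"object","properties":{"motion":{"type":"array"},"newtons":{"type":"number"}},"required":["motion"]}

```bash
mkdir -p pics
python3 - <<'E'
from workcell import manip, vision
import cv2, numpy as np, pickle
o=manip.get_obs();print(o)
d={}
for n in("side","top"):
    c=vision.camera(n);d[n]=c
    cv2.imwrite(f"pics/{n}0.png",cv2.resize(c["pixels"][:,:,::-1],(800,600),interpolation=cv2.INTER_CUBIC))
    print(n,c["fx"],c["fy"],c["cx"],c["cy"],np.round(c["R"],3).tolist(),c["t"],(-c["R"].T@c["t"]))
pickle.dump(d,open("c0.pkl","wb"))
E
```

```text
{'clock': 0.0, 'joint_pos': array([ 1.18340347,  0.33290957, -0.0647218 ,  1.46094741,  0.02157061,
        1.34990763, -0.08852097]), 'joint_velocities': array([-0.0010786 ,  0.00080115, -0.00035082,  0.00079515,  0.00028819,
        0.00093127, -0.00024772]), 'tau': array([-1.41565652e-03, -6.25454664e+01,  4.81012592e-02, -3.91609168e+01,
        1.60428614e-02,  9.89155989e-03, -1.51151539e-05]), 'position': array([ 0.2228513 , -0.58350905,  0.23048953]), 'ee_rot': array([ 9.83410271e-01,  1.81393749e-01, -1.50071818e-04, -7.23552466e-04]), 'ft_force': array([-0.45783973,  0.08156429,  0.50513696]), 'torque': array([-0.02047279,  0.01839101,  0.01900871]), 'grasp_force': 0.0, 'grip_width': 0.9977682260906982}
side 386.57915323634654 386.57915323634654 254.15263307065385 185.91796689570515 [[-0.966, -0.258, -0.003], [-0.176, 0.669, -0.722], [0.189, -0.697, -0.692]] [0.49786898 0.16337393 1.09270656] [0.30379816 0.7807525  0.87561658]
top 486.0076516460285 486.0076516460285 263.3880338134639 192.24222645888693 [[-0.017, -1.0, -0.0], [-0.983, 0.017, -0.184], [0.184, -0.003, -0.983]] [0.05317969 0.52003209 1.21960492] [0.28704692 0.04793027 1.29460587]
```

View pics/side0.png

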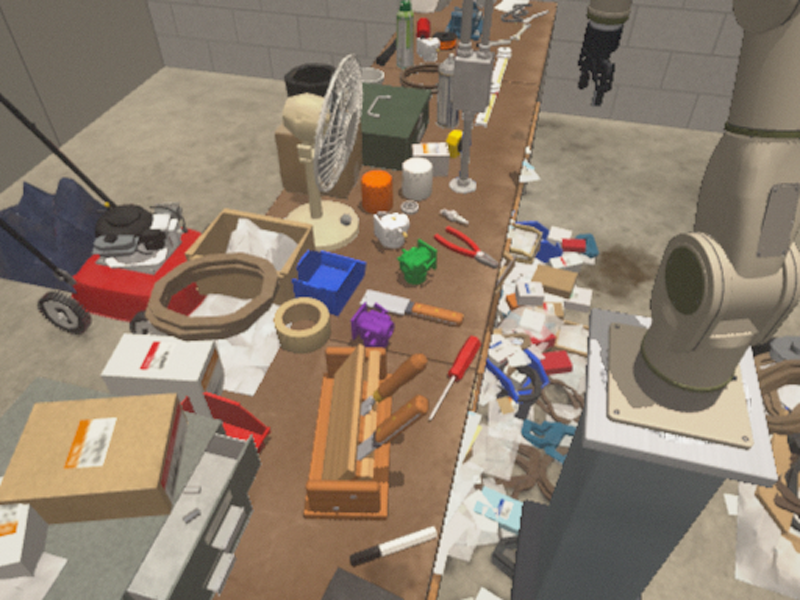

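View pics/top0.png

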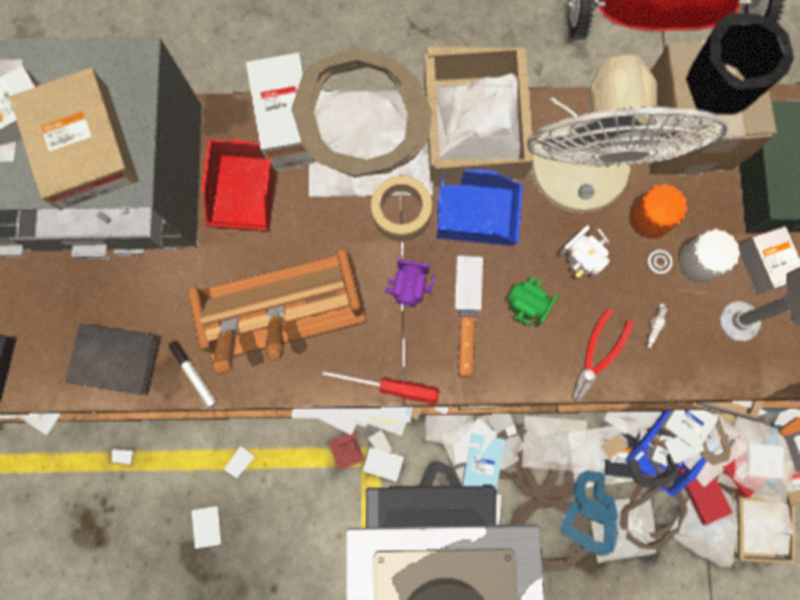

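```bash
cat > h.py <<'E'
import numpy as np, cv2, pickle
from scipy.spatial.transform import Rotation as Ro
def ray(c,p):
    d=c["R"].T@np.array([(p[0]-c["cx"])/c["fx"],(p[1]-c["cy"])/c["fy"],1]); return -c["R"].T@c["t"],d/np.linalg.norm(d)
def plane(c,p,z):
    o,d=ray(c,p); return o+d*(z-o[2])/d[2]
def tri(c1,p1,c2,p2):
    o1,d1=ray(c1,p1);o2,d2=ray(c2,p2)
    s=np.linalg.lstsq(np.c_[d1,-d2],o2-o1,rcond=None)[0]
    a,b=o1+s[0]*d1,o2+s[1]*d2; return (a+b)/2,np.linalg.norm(a-b)
def proj(c,X):
    q=c["R"]@np.asarray(X)+c["t"]; return np.array([c["fx"]*q[0]/q[2]+c["cx"],c["fy"]*q[1]/q[2]+c["cy"]])
E
python3 - <<'E'
from h import *
d=pickle.load(open("c0.pkl","rb"))
def crop(n,x0,y0,w,h,s):
    return cv2.resize(d[n]["pixels"][y0:y0+h,x0:x0+w,::-1],(w*s,h*s),interpolation=cv2.INTER_CUBIC)
a=crop("side",190,215,100,120,4); b=crop("top",115,150,130,100,3); b=cv2.resize(b,(400,308)); 
e=crop("top",280,140,115,105,3)[:172*1+143]
im=np.zeros((600,800,3),np.uint8); im[:480,:400]=a; im[:308,400:]=b; im[308:600,400:745]=e[:292]
cv2.imwrite("pics/crops.png",im)
E
```

```text
(no output)
```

View pics/crops.png

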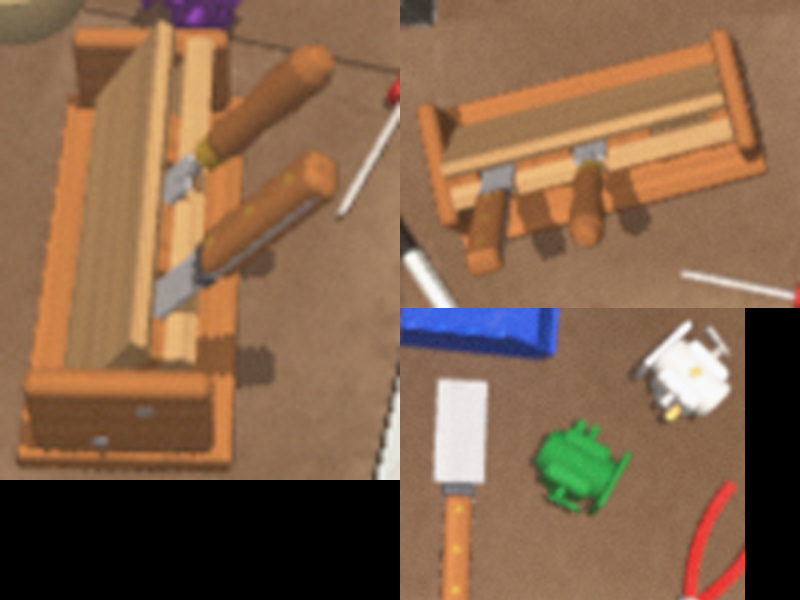

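Run:
```python
from h import *
d=pickle.load(open("c0.pkl","rb")); T,S=d["top"],d["side"]
t=lambda x,y:(115+(x-400)/3.077-.3,150+y/3.077-.3); s=lambda x,y:(190+x/4-.4,215+y/4-.4)
A=plane(T,t(765,172),0);B=plane(T,t(460,243),0)
C=plane(S,s(20,463),0);D=plane(S,s(232,465),0)
print("top right-front",A,"top left-front",B,"side leftback",C,"side leftfront",D,np.linalg.norm(C-D), np.linalg.norm(A-D))
# block
f,l=A,D; y=(D-A)[:2];print("yaw",np.degrees(np.arctan2(-y[0],y[1])))
# masks
for n,c,box in(("top",T,(280,150,330,250)),("side",S,(225,180,300,212))):
    hsv=cv2.cvtColor(c["pixels"],cv2.COLOR_RGB2HSV);x0,y0,x1,y1=box
    g=np.zeros(hsv.shape[:2],np.uint8);g[y0:y1,x0:x1]=1
    for nm,m in(("blade",(hsv[...,1]<60)&(hsv[...,2]>120)),("handle",(hsv[...,0]<18)&(hsv[...,1]>140)&(hsv[...,2]>120))):
        k,lab,st,ce=cv2.connectedComponentsWithStats((m&(g>0)).astype(np.uint8))
        for i in range(1,k):
            if st[i,4]>40:
                ct=cv2.findContours((lab==i).astype(np.uint8),0,2)[0][0]
                print(n,nm,st[i],ce[i],cv2.minAreaRect(ct), np.round([plane(c,p,.0107)[:2] for p in cv2.boxPoints(cv2.minAreaRect(ct))],4).tolist())
```

```text
top right-front [0.49466872 0.12591729 0.        ] top left-front [0.43672181 0.39116862 0.        ] side leftback [ 5.51054327e-01  4.09870050e-01 -1.11022302e-16] side leftfront [0.43001025 0.37897736 0.        ] 0.124924086434792 0.2611898043754662
yaw 14.332793846030881
top blade [291 163  19  40 644] [299.67546584 181.53571429] ((299.630126953125, 182.48631286621094), (17.728586196899414, 38.7512092590332), 2.12109637260437) [[0.5014, -0.0267], [0.6081, -0.0335], [0.6054, -0.0816], [0.4989, -0.0741]]
top handle [294 203  10  38 324] [298.21296296 221.67592593] ((298.5, 221.5), (37.0, 9.0), 90.0) [[0.4972, -0.0372], [0.4968, -0.0612], [0.3979, -0.0581], [0.3983, -0.0343]]
side blade [230 185  35  17 305] [246.56721311 192.53442623] ((247.11764526367188, 193.0294189453125), (33.22737503051758, 11.156637191772461), 14.03624439239502) [[0.6044, -0.0331], [0.6109, -0.0828], [0.5005, -0.0733], [0.4972, -0.0249]]
side handle [264 194  32  13 203] [279.93596059 199.71921182] ((279.8218994140625, 199.64805603027344), (32.00995635986328, 6.624346733093262), 13.392498016357422) [[0.4959, -0.04], [0.498, -0.069], [0.3965, -0.0619], [0.3961, -0.0336]]
```

Run:
```python
from h import *
d=pickle.load(open("c0.pkl","rb")); T,S=d["top"],d["side"]
pts=np.array([[-62.5,-134],[-62.5,134],[62.5,134]])/1e3
w=np.array([[.4947,.1259],[.4334,.385],[.551,.41]])
pc,wc=pts.mean(0),w.mean(0);H=(pts-pc).T@(w-wc);yaw=np.arctan2(H[0,1]-H[1,0],H[0,0]+H[1,1])
R=Ro.from_euler('z',yaw).as_matrix();o=np.r_[wc,0]-R@np.r_[pc,0];print(np.degrees(yaw),o)
M=[[x,y,0]for x in(-62.5,62.5)for y in(-134,134)]+[[-25.5+11*.866*s,-76+25*e,106.3+5.5*s] for s in(-1,1) for e in(-1,1)]+[[-74,76,185],[-104,76,230+6]]
out=[]
for c,(x0,y0,w_,h_),k in((T,(118,155,125,80),6),(S,(190,215,90,120),6)):
    im=cv2.resize(c["pixels"][y0:y0+h_,x0:x0+w_,::-1],(w_*k,h_*k),interpolation=cv2.INTER_CUBIC)
    for i,m in enumerate(M):
        p=proj(c,o+R@np.array(m)/1e3); q=((p-[x0,y0]+.5)*k).astype(int); cv2.drawMarker(im,tuple(int(v) for v in q),(255,255,0) if i<4 else (255,0,255),0,9,1)
    out.append(im)
    print([np.round(proj(c,o+R@np.array(m)/1e3),1).tolist() for m in M])
cv2.imwrite("pics/t1.png",out[0]);cv2.imwrite("pics/s1.png",cv2.resize(out[1],(450,600)))
```

```text
13.438044245196217 [0.52367654 0.26836443 0.        ]
[[234.2, 205.8], [136.8, 230.5], [223.4, 162.2], [127.5, 186.0], [216.4, 192.2], [196.9, 197.1], [214.2, 184.1], [194.6, 189.0], [141.9, 220.4], [138.9, 230.7]]
[[250.2, 241.7], [246.3, 332.7], [206.4, 240.9], [193.2, 331.4], [238.8, 227.6], [237.7, 242.9], [231.3, 224.7], [229.9, 240.0], [251.3, 266.4], [265.9, 252.2]]
```

View pics/t1.png

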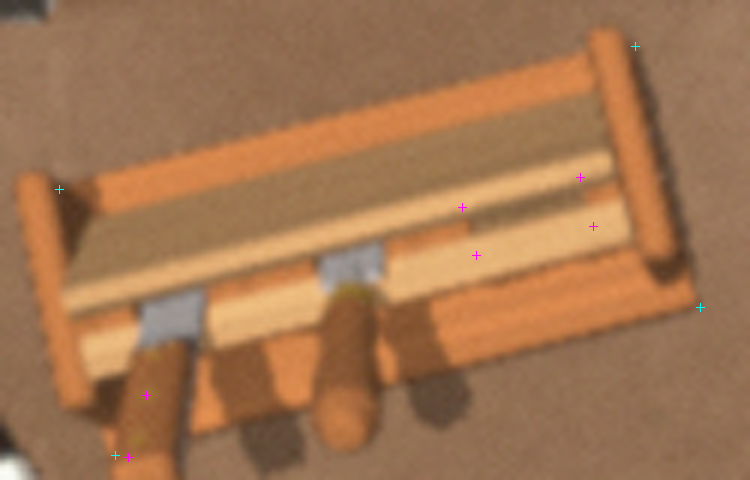

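View pics/s1.png

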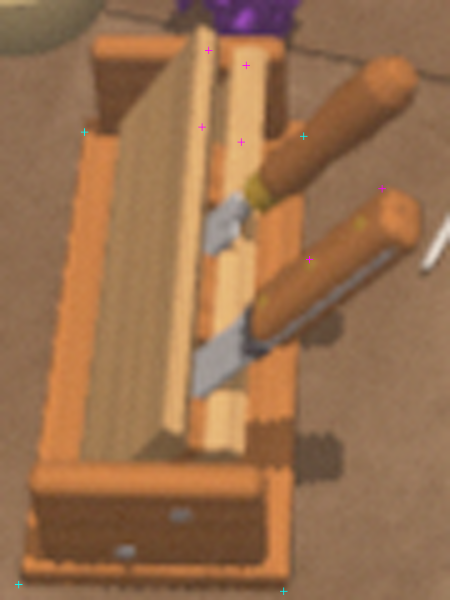

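Run:
```python
from h import *
d=pickle.load(open("c0.pkl","rb")); T,S=d["top"],d["side"]
R=Ro.from_euler('z',13.44,degrees=True).as_matrix();o=np.array([.5237,.2684,0])
u=np.array([.5,0,-.866]);n=np.array([.866,0,.5]);v=np.array([0,1,0])
P=lambda q:o+R@(np.array(q)/1e3)
for c,(x0,y0),k,nm in((T,(118,155),6,"top"),(S,(190,215),5,"side")):
    f=lambda q:((proj(c,P(q))-[x0,y0]+.5)*k).round(0).astype(int).tolist()
    O=np.array([-74,76,185.])
    print(nm)
    for a in(-52,52): print(a,[f(O+a*u+b*v+e*n) for b in(-13,13) for e in(-10.7,10.7)])
    print("blade at bolster",[f(O+64*u+b*v) for b in(-13,13)], "at mouth",[f(O+92*u+b*v) for b in(-13,13)])
    print("cheek tops",[f([x,y,92]) for x in(-40,40) for y in(-134,134)])
    # dump handle mask extents
    hsv=cv2.cvtColor(c["pixels"],cv2.COLOR_RGB2HSV)
    print("boards top",[f([x,y,117]) for x,y in((-20,-120),(-20,120))])
```

```text
top
-52 [[174, 465], [156, 413], [105, 483], [87, 431]]
52 [[200, 363], [185, 315], [137, 379], [121, 331]]
blade at bolster [[195, 329], [132, 345]] at mouth [[202, 305], [140, 321]]
cheek tops [[674, 222], [48, 380], [630, 43], [10, 197]]
boards top [[626, 173], [55, 316]]
side
-52 [[394, 180], [350, 163], [394, 232], [349, 215]]
52 [[274, 299], [231, 285], [271, 350], [228, 336]]
blade at bolster [[240, 305], [236, 356]] at mouth [[211, 334], [207, 385]]
cheek tops [[260, 29], [229, 493], [111, 26], [46, 489]]
boards top [[219, 17], [182, 433]]
```

Run:
```python
from h import *
d=pickle.load(open("c0.pkl","rb")); T,S=d["top"],d["side"]
R=Ro.from_euler('z',13.44,degrees=True).as_matrix();o=np.array([.5237,.2684,0])
L={}
for nm,c in(("top",T),("side",S)):
    hsv=cv2.cvtColor(c["pixels"],cv2.COLOR_RGB2HSV).astype(int)
    # sample profile across
    if nm=="top":
        for x in (150,170,195,205): print(nm,x,[(y,*hsv[y,x]) for y in range(176,216)])
    else:
        for y in (232,262,300): print(nm,y,[(x,*hsv[y,x]) for x in range(215,252)])
```

```text
top 150 [(176, np.int64(13), np.int64(112), np.int64(146)), (177, np.int64(14), np.int64(111), np.int64(147)), (178, np.int64(13), np.int64(112), np.int64(146)), (179, np.int64(13), np.int64(127), np.int64(154)), (180, np.int64(12), np.int64(152), np.int64(186)), (181, np.int64(12), np.int64(162), np.int64(217)), (182, np.int64(13), np.int64(164), np.int64(214)), (183, np.int64(12), np.int64(163), np.int64(211)), (184, np.int64(13), np.int64(167), np.int64(211)), (185, np.int64(13), np.int64(167), np.int64(214)), (186, np.int64(12), np.int64(159), np.int64(200)), (187, np.int64(14), np.int64(143), np.int64(175)), (188, np.int64(16), np.int64(123), np.int64(159)), (189, np.int64(15), np.int64(123), np.int64(159)), (190, np.int64(15), np.int64(121), np.int64(154)), (191, np.int64(14), np.int64(123), np.int64(156)), (192, np.int64(15), np.int64(123), np.int64(157)), (193, np.int64(16), np.int64(125), np.int64(155)), (194, np.int64(16), np.int64(127), np.int64(157)), (195, np.int64(15), np.int64(123), np.int64(157)), (196, np.int64(15), np.int64(126), np.int64(158)), (197, np.int64(16), 
[... 12057 characters left out ...]
4(16), np.int64(132), np.int64(206)), (239, np.int64(13), np.int64(148), np.int64(153)), (240, np.int64(13), np.int64(153), np.int64(133)), (241, np.int64(13), np.int64(154), np.int64(131)), (242, np.int64(13), np.int64(157), np.int64(135)), (243, np.int64(12), np.int64(154), np.int64(137)), (244, np.int64(14), np.int64(162), np.int64(132)), (245, np.int64(12), np.int64(154), np.int64(137)), (246, np.int64(13), np.int64(153), np.int64(138)), (247, np.int64(13), np.int64(153), np.int64(133)), (248, np.int64(14), np.int64(138), np.int64(126)), (249, np.int64(13), np.int64(110), np.int64(130)), (250, np.int64(13), np.int64(105), np.int64(146)), (251, np.int64(14), np.int64(106), np.int64(149))]
```

Run:
```python
from h import *
d=pickle.load(open("c0.pkl","rb")); T,S=d["top"],d["side"]
R=Ro.from_euler('z',13.44,degrees=True).as_matrix();o=np.array([.5237,.2684,0])
def lp(c,a,b):
    C,d1=ray(c,a);_,d2=ray(c,b);n=np.cross(d1,d2);return C,n/np.linalg.norm(n)
def hit(c,p,pl):
    C,d=ray(c,p);return C+d*((pl[0]-C)@pl[1])/(d@pl[1])
def rep(nm,tp,sp):
    pl=lp(S,*sp)
    Q=[hit(T,p,pl) for p in tp];dd=Q[-1]-Q[0]
    print(nm,np.round(Q,4).tolist(),"yaw",np.degrees(np.arctan2(-dd[0],dd[1])) if dd[1]>0 else np.degrees(np.arctan2(dd[0],-dd[1])))
    print("  block frame",[np.round(1e3*R.T@(q-o),1).tolist() for q in Q])
rep("E1",[(150,197.4),(170,192.1),(195,185.6),(205,183.0)],[(228,232),(223.2,300)])
rep("E2",[(170,208.3),(195,202.1),(205,199.3)],[(242.4,232),(238.4,300)])
for nm,p in(("front",[(205,212.7),(195,215.2)]),("back",[(150,179.7),(170,174.5)])):
    print(nm,[np.round(1e3*R.T@(plane(T,q,z)-o),1).tolist() for q in p for z in(0,.01)])
# chamfer edges: void upper start V half in top 205: 187.6 ; lower 191.9
```

```text
E1 [[0.497, 0.3201, 0.1326], [0.5097, 0.2722, 0.1303], [0.5259, 0.2121, 0.1253], [0.5324, 0.1879, 0.1233]] yaw 14.988751798509979
  block frame [[-14.0, 56.5, 132.6], [-12.7, 7.0, 130.3], [-11.0, -55.2, 125.3], [-10.3, -80.3, 123.3]]
E2 [[0.475, 0.2779, 0.097], [0.4901, 0.2162, 0.094], [0.496, 0.1906, 0.0986]] yaw 13.540266295458864
  block frame [[-45.2, 20.5, 97.0], [-44.8, -43.0, 94.0], [-45.0, -69.2, 98.6]]
front [[-61.2, -53.5, 0.0], [-62.9, -54.3, 10.0], [-61.1, -25.9, 0.0], [-62.8, -26.9, 10.0]]
back [[64.5, 71.0, 0.0], [61.8, 69.2, 10.0], [65.1, 15.1, 0.0], [62.4, 13.8, 10.0]]
```

Run:
```python
from h import *
d=pickle.load(open("c0.pkl","rb"))
R=Ro.from_euler('z',13.6,degrees=True).as_matrix();o=np.array([.5227,.2684,0])
for nm in("top","side"):
    c=d[nm];lab=cv2.cvtColor(c["pixels"],cv2.COLOR_RGB2HSV).astype(np.float32)
    for z,xs in((92,range(-15,16,5)),(0,range(-60,-52,2)),(0,range(50,60,2))):
        for sgn in(-1,1):
            ys=np.arange(105,155,1.)*sgn
            pr=[]
            for x in xs:
                p=np.array([proj(c,o+R@np.array([x,y,z])/1e3) for y in ys],np.float32)
                pr.append(cv2.remap(lab,p[None,:,0].copy(),p[None,:,1].copy(),cv2.INTER_LINEAR)[0])
            pr=np.mean(pr,0); 
            print(nm,z,list(xs)[0],"y",ys[0],"S:",pr[::2,1].astype(int).tolist(),"V:",pr[::2,2].astype(int).tolist())
```

```text
top 92 -15 y -105.0 S: [125, 125, 125, 125, 127, 134, 150, 160, 162, 162, 163, 162, 161, 155, 142, 124, 110, 105, 104, 104, 104, 105, 105, 105, 105] V: [173, 173, 174, 173, 166, 155, 157, 180, 198, 206, 206, 199, 182, 156, 123, 102, 105, 123, 143, 152, 152, 151, 151, 151, 151]
top 92 -15 y 105.0 S: [126, 126, 125, 127, 130, 134, 139, 147, 154, 161, 163, 164, 160, 145, 124, 110, 108, 108, 108, 109, 109, 109, 110, 108, 110] V: [171, 169, 165, 160, 158, 161, 172, 186, 198, 205, 205, 201, 187, 166, 149, 145, 147, 147, 147, 147, 147, 145, 145, 146, 145]
top 0 -60 y -105.0 S: [160, 160, 158, 159, 160, 159, 159, 159, 157, 158, 160, 161, 158, 152, 139, 118, 108, 108, 108, 109, 108, 108, 109, 108, 106] V: [181, 180, 184, 185, 184, 182, 182, 182, 185, 185, 182, 180, 179, 170, 154, 141, 145, 147, 148, 147, 147, 147, 148, 149, 149]
top 0 -60 y 105.0 S: [137, 152, 159, 160, 157, 160, 161, 161, 163, 163, 160, 159, 161, 159, 157, 155, 141, 124, 113, 112, 111, 110, 111, 113, 113] V: [107, 119, 130, 138, 144, 146, 149, 152, 153, 155, 157, 158, 152, 156, 167, 181, 164, 149, 142, 141, 143, 144, 143, 14
[... 1510 characters left out ...]
09, 106, 106, 108] V: [206, 207, 206, 205, 205, 204, 205, 207, 209, 207, 197, 157, 122, 106, 112, 129, 140, 140, 140, 141, 143, 142, 142, 141, 140]
side 0 50 y -105.0 S: [164, 164, 163, 164, 164, 162, 161, 162, 162, 162, 162, 163, 162, 160, 153, 147, 143, 143, 144, 139, 133, 131, 130, 133, 135] V: [204, 205, 205, 205, 205, 205, 206, 206, 206, 205, 205, 206, 194, 178, 148, 125, 118, 115, 114, 114, 114, 114, 114, 113, 112]
side 0 50 y 105.0 S: [150, 149, 149, 149, 148, 150, 152, 153, 159, 165, 165, 159, 149, 142, 130, 108, 104, 101, 100, 101, 104, 107, 106, 106, 107] V: [108, 111, 113, 114, 114, 113, 117, 122, 150, 186, 196, 159, 124, 109, 116, 138, 152, 154, 154, 152, 149, 145, 145, 145, 146]
```

```bash
cat >> h.py <<'E'
BR=Ro.from_euler('z',13.6,degrees=True).as_matrix();BO=np.array([.5227,.2684,0])
B=lambda x,y,z:BO+BR@np.array([x,y,z])/1e3
def ori(z,y):
    z=z/np.linalg.norm(z);y=y-z*(y@z);y/=np.linalg.norm(y);return np.c_[np.cross(y,z),y,z]
def state():
    from workcell import manip
    s=manip.get_obs();return s,np.array(s["position"]),Ro.from_quat(s["ee_rot"]).as_matrix()
def plan(p0,R0,p1,R1,rotfirst=False):
    w=Ro.from_matrix(R0.T@R1).as_rotvec()/(np.pi/4); s=(R1 if rotfirst else R0).T@(p1-p0)/.75
    print("shift total",np.round(s,4),"rows>=",np.linalg.norm(s)*.75/.05,"| turn total",np.round(w,4),"rows>=",np.linalg.norm(w)*45/8.59)
SO=np.array([.4495,-.0497,.01075]);SX=np.array([np.cos(-.051),np.sin(-.051),0])
E
python3 - <<'E'
from h import *
d=pickle.load(open("c0.pkl","rb")); T,S=d["top"],d["side"]
def grey(c,box):
    x0,y0,x1,y1=box;hsv=cv2.cvtColor(c["pixels"],cv2.COLOR_RGB2HSV)[y0:y1,x0:x1]
    m=((hsv[...,1]<50)&(hsv[...,2]>110)).astype(np.uint8);k,l,st,ce=cv2.connectedComponentsWithStats(m)
    i=1+st[1:,4].argmax();return ce[i]+[x0,y0],st[i]+[x0,y0,0,0,0]
a,sa=grey(T,(355,140,395,182));b,sb=grey(S,(232,130,265,162));print(a,sa,b,sb,tri(T,a,S,b))
print(plane(T,a,.04),plane(S,b,.04))
s,p,R=state()
th=np.radians(30);Z=np.array([0,0,1.])
ys=np.cross(Z,SX);R1=ori(SX*np.sin(th)-Z*np.cos(th),-ys)
g=SO+SX*.03; g[2]=.023; tcp=g+R1[:,2]*.019;print("tcp",tcp,"slot",B(-25.5,-76,106.3))
up=np.array([tcp[0],tcp[1],.12]);plan(p,R,up,R1)
E
```

```text
[375.56902357 160.93771044] [359 144  31  32 594] [251.09070796 144.57522124] [239 130  26  29 452] (array([ 0.59726591, -0.25389466,  0.04618606]), np.float64(0.0062734909569271986))
[ 0.60203756 -0.25525758  0.04      ] [ 0.59614323 -0.26104344  0.04      ]
tcp [ 0.48894864 -0.05171363  0.00654552] slot [0.5157858  0.18853484 0.1063    ]
shift total [ 0.5845 -0.5358  0.1481] rows>= 12.098593544531505 | turn total [-0.14    0.6573  0.5167] rows>= 4.441161985659547
```

Request:
move_arm([
  [[0.045,-0.041,0],[0,0,0],1],
  [[0.045,-0.041,0],[0,0,0],1],
  [[0.045,-0.041,0],[0,0,0],1],
  [[0.045,-0.041,0],[0,0,0],0.6],
  [[0.045,-0.041,0],[0,0,0],0.2],
  [[0.045,-0.041,0],[0,0,0],0.2],
  [[0.045,-0.041,0],[0,0,0],0.2],
  [[0.045,-0.041,0],[0,0,0],0.2],
  [[0.045,-0.041,0],[0,0,0],0.2],
  [[0.045,-0.041,0],[0,0,0],0.2],
  [[0.045,-0.041,0],[0,0,0],0.2],
  [[0.045,-0.041,0],[0,0,0],0.2],
])

```text
clock: 1.3
position: [0.47, -0.093, 0.2313]
ee_rot: [0.983, 0.181, -0.0, 0.0]
ft_force: [0.3, -0.3, -0.9]
grip_width: 0.598
grasp_force: 0.0
```

Request:
move_arm([
  [[0.045,-0.041,0],[0,0,0],0.2],
  [[0,0,0],[-0.028,0.131,0.103],0.2],
  [[0,0,0],[-0.028,0.131,0.103],0.2],
  [[0,0,0],[-0.028,0.131,0.103],0.2],
  [[0,0,0],[-0.028,0.131,0.103],0.2],
  [[0,0,0],[-0.028,0.131,0.103],0.2],
  [[0,0,0],[0,0,0],0.2],
  [[0,0,0],[0,0,0],0.2],
])

```text
clock: 2.1
position: [0.49, -0.0539, 0.2315]
ee_rot: [0.966, -0.023, 0.257, 0.008]
ft_force: [0.7, 0.3, 0.2]
grip_width: 0.597
grasp_force: 0.0
```

```bash
cat > w.py <<'E'
from h import *
import sys
th=np.radians(30);Z=np.array([0,0,1.]);ys=np.cross(Z,SX);R1=ori(SX*np.sin(th)-Z*np.cos(th),-ys)
g=SO+SX*.03; g[2]=.023; tcp=g+R1[:,2]*.019
E
python3 - <<'E'
from w import *
s,p,R=state();print(s["clock"],p,np.round(s["joint_pos"],2),s["grip_width"],R[:,2]);plan(p,R,np.array([tcp[0],tcp[1],.06]),R1,True);plan(p,R1,tcp,R1)
E
```

```text
2.1 [ 0.49001897 -0.05387941  0.23154105] [ 0.65 -0.34 -0.53  2.19 -0.29  0.73 -1.35] 0.5965859718885423 [ 0.49678379 -0.02660149 -0.86746656]
shift total [-0.1157 -0.0028  0.1973] rows>= 3.4311612317041305 | turn total [0.0016 0.0037 0.0059] rows>= 0.03719801762279622
shift total [-0.1514 -0.0028  0.259 ] rows>= 4.500170063934513 | turn total [0. 0. 0.] rows>= 0.0
```

Request:
move_arm([
  [[-0.023,-0.0006,0.04],[0,0,0],0.2],
  [[-0.023,-0.0006,0.04],[0,0,0],0.2],
  [[-0.023,-0.0006,0.04],[0,0,0],0.2],
  [[-0.023,-0.0006,0.04],[0,0,0],0.2],
  [[-0.023,-0.0006,0.037],[0,0,0],0.2],
  [[0,0,0],[0,0,0],0.2],
  [[0,0,0],[0,0,0],0.2],
])

```text
clock: 2.8
position: [0.4903, -0.0517, 0.0607]
ee_rot: [0.966, -0.024, 0.257, 0.006]
ft_force: [0.5, 0.5, 1.1]
grip_width: 0.598
grasp_force: 0.0
```

Run:
```python
from w import *
from workcell import vision
s,p,R=state();print(s["clock"],p,np.round(s["joint_pos"],2),s["grip_width"],R[:,2],s["ft_force"]);plan(p,R,tcp,R1)
a=vision.camera("top")["pixels"][140:260,250:350,::-1];b=vision.camera("side")["pixels"][150:250,210:320,::-1]
im=np.zeros((480,800,3),np.uint8);im[:480,:400]=cv2.resize(a,(400,480),interpolation=2);im[:364,400:]=cv2.resize(b,(400,364),interpolation=2)
cv2.imwrite("pics/g1.png",im)
```

```text
2.8 [ 0.49028758 -0.05165863  0.0606929 ] [ 0.74 -0.03 -0.72  2.38  0.    0.26 -1.61] 0.5975392317100123 [ 0.49693603 -0.02461176 -0.86743809] [0.46168737 0.51507137 1.06217796]
shift total [-0.0375  0.0001  0.0617] rows>= 1.0832791907595771 | turn total [-0.001   0.0036  0.0024] rows>= 0.02331213070323916
```

View pics/g1.png

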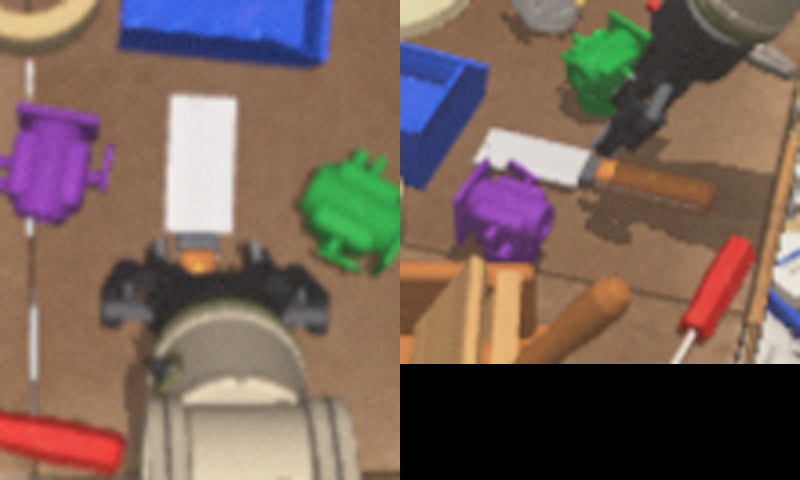

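Request:
move_arm([
  [[-0.012,0,0.02],[0,0,0],0.2],
  [[-0.012,0,0.02],[0,0,0],0.2],
  [[-0.013,0,0.022],[0,0,0],0.2],
  [[0,0,0],[0,0,0],0.2],
  [[0,0,0],[0,0,0],0.2],
])

```text
clock: 3.4
position: [0.4898, -0.054, 0.0177]
ee_rot: [0.966, -0.025, 0.258, 0.01]
ft_force: [-0.8, 0.4, -0.9]
grip_width: 0.599
grasp_force: 0.0
```

Run:
```python
from w import *
s,p,R=state();print(s["clock"],p,np.round(s["joint_pos"],2),s["grip_width"],R[:,2],s["ft_force"]);plan(p,R,tcp,R1)
```

```text
3.4 [ 0.48976342 -0.05404339  0.01767817] [ 0.7   0.1  -0.71  2.41  0.61  0.16 -2.19] 0.5988514260046444 [ 0.49849538 -0.03176756 -0.86631009] [-0.78608512  0.35838589 -0.87263768]
shift total [-0.0085 -0.0031  0.0122] rows>= 0.22805926850375055 | turn total [0.008  0.0008 0.0023] rows>= 0.043945420714112775
```

Request:
move_arm([
  [[0.002,-0.0015,0.006],[0,-0.04,0],0.2],
  [[0.001,-0.0015,0.006],[0,-0.04,0],0.2],
  [[0,0,0.006],[0,0,0],0.2],
  [[0,0,0],[0,0,0],0.2],
  [[0,0,0],[0,0,0],0.2],
  [[0,0,0],[0,0,0],0.2],
])

```text
clock: 4.0
position: [0.4973, -0.0521, 0.006]
ee_rot: [0.973, -0.025, 0.227, 0.009]
ft_force: [-0.5, -0.4, 0.3]
grip_width: 0.597
grasp_force: 0.0
```

Run:
```python
from w import *
s,p,R=state();print(s["clock"],p,np.round(s["joint_pos"],2),s["grip_width"],R,s["ft_force"]);
```

```text
4.0 [ 0.49725222 -0.05211541  0.0060469 ] [ 0.7   0.17 -0.72  2.35  0.6   0.24 -2.16] 0.5973043302390754 [[ 0.89527645 -0.05238875  0.44242004]
 [-0.04436543 -0.99860956 -0.02847198]
 [ 0.44329649  0.00586214 -0.89635587]] [-0.50129106 -0.37432251  0.26545823]
```

Request:
move_arm([
  [[0,0,0],[0,0,0],-1],
  [[0,0,0],[0,0,0],-1],
  [[0,0,0],[0,0,0],-1],
  [[0,0,0],[0,0,0],-1],
  [[0,0,0],[0,0,0],-1],
  [[0,0,0],[0,0,0],-1],
], newtons=70)

```text
clock: 4.6
position: [0.4974, -0.052, 0.0059]
ee_rot: [0.973, -0.025, 0.228, 0.009]
ft_force: [-5.5, 1.6, 9.3]
grip_width: 0.3
grasp_force: 68.0
```

Request:
move_arm([
  [[0.02,0,-0.04],[0,0,0],-1],
  [[0.02,0,-0.04],[0,0,0],-1],
  [[0.02,0,-0.04],[0,0,0],-1],
  [[0.02,0,-0.04],[0,0,0],-1],
  [[0.02,0,-0.04],[0,0,0],-1],
  [[0,0,0],[0,0,0],-1],
  [[0,0,0],[0,0,0],-1],
])

```text
clock: 5.3
position: [0.498, -0.054, 0.1565]
ee_rot: [0.973, -0.027, 0.228, 0.012]
ft_force: [-0.7, 1.1, -2.2]
grip_width: 0.299
grasp_force: 68.8
```

Run:
```python
from w import *
from workcell import vision
s,p,R=state();print(s["clock"],p,np.round(s["joint_pos"],2),s["grip_width"],s["ft_force"])
T=vision.camera("top");S=vision.camera("side");pickle.dump((T,S,p,R),open("c1.pkl","wb"))
tip=p-R[:,2]*.019+.118*np.array([1,-.05,0]);print(proj(T,tip),proj(S,tip))
a=T["pixels"][80:240,240:360,::-1];b=S["pixels"][100:250,200:320,::-1]
im=np.zeros((533,800,3),np.uint8);im[:533,:400]=cv2.resize(a,(400,533),interpolation=2);im[:500,400:]=cv2.resize(b,(400,500),interpolation=2)
cv2.imwrite("pics/g2.png",im)
```

```text
5.3 [ 0.49804296 -0.05400117  0.15654045] [ 1.   -0.22 -0.9   2.22 -0.3   0.61 -1.35] 0.2991614044574195 [-0.69784893  1.07512532 -2.21634598]
[306.11819405 146.16750289] [228.66477634 148.64442908]
```

View pics/g2.png

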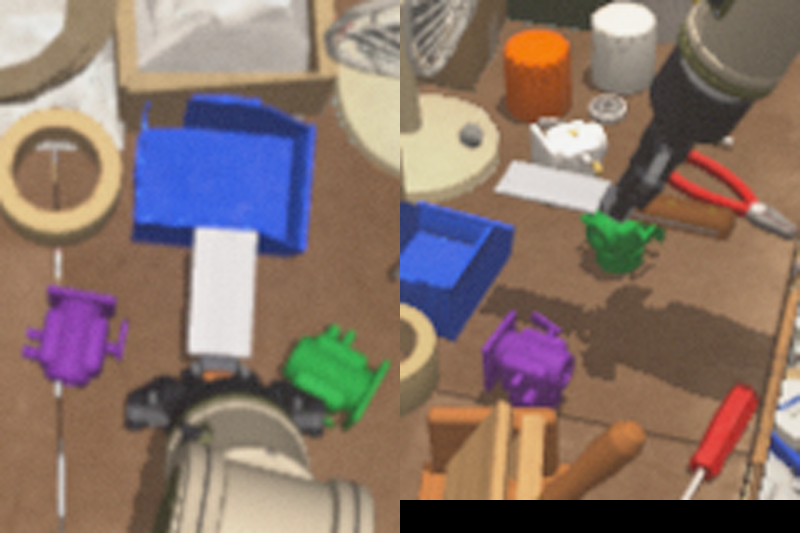

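```bash
cat > m.py <<'E'
from h import *
def blade(c,box,smax=60,vmin=150):
    hsv=cv2.cvtColor(c["pixels"],cv2.COLOR_RGB2HSV);x0,y0,x1,y1=box
    m=np.zeros(hsv.shape[:2],np.uint8);m[y0:y1,x0:x1]=((hsv[...,1]<smax)&(hsv[...,2]>vmin))[y0:y1,x0:x1]
    k,l,st,ce=cv2.connectedComponentsWithStats(m);i=1+st[1:,4].argmax()
    r=cv2.minAreaRect(cv2.findContours((l==i).astype(np.uint8),0,2)[0][0]);P=cv2.boxPoints(r)
    e=[(P[j]+P[(j+1)%4])/2 for j in range(4)];L=[np.linalg.norm(P[j]-P[(j+1)%4]) for j in range(4)]
    j=int(np.argmin(L));print("area",st[i,4],np.round(r[1],1));return e[j],e[(j+2)%4]
E
python3 - <<'E'
from m import *
T,S,p,R=pickle.load(open("c1.pkl","rb"))
a=sorted(blade(T,(290,145,325,190)),key=lambda q:q[1]);b=sorted(blade(S,(222,143,266,166)),key=lambda q:q[0])
print(a,b)
tip,e1=tri(T,a[0],S,b[0]);base,e2=tri(T,a[1],S,b[1]);print(tip,e1,base,e2,np.linalg.norm(tip-base))
g=p-R[:,2]*.019;print("g",g,"tip in tool",R.T@(tip-g),"base",R.T@(base-g))
x=(tip-base);x/=np.linalg.norm(x);print("dir",x,"in tool",R.T@x)
print("nominal dir in tool",R.T@SX)
E
```

```text
area 735 [19.5 38.1]
area 439 [20. 34.]
[array([307.46768, 148.58154], dtype=float32), array([305.35385, 186.63077], dtype=float32)] [array([228., 153.], dtype=float32), array([262., 153.], dtype=float32)]
[ 0.61000288 -0.06411793  0.15217054] 0.00463937339388337 [ 0.50660521 -0.05337708  0.18283241] 0.001343835406449497 0.10838170529268437
g [ 0.48963261 -0.05333678  0.17356469] tip in tool [0.09872382 0.00354841 0.0728283 ] base [ 0.0193032  -0.00085104 -0.00078967]
dir [ 0.95401404 -0.09910208 -0.28290633] in tool [0.73278616 0.04059218 0.67924718]
nominal dir in tool [ 0.89606919 -0.00714477  0.4438569 ]
```

Run:
```python
from m import *
T,S,p,R=pickle.load(open("c1.pkl","rb"))
for k in((230.5,152.6),(231.5,153),(232.3,153)):
  tip,e1=tri(T,(307.5,148.9),S,k);base,e2=tri(T,(305.4,186.6),S,(262.1,158.6))
  g=p-R[:,2]*.019;x=(tip-base);x/=np.linalg.norm(x)
  print(tip,e1,base,e2,"tip in tool",R.T@(tip-g),"dir",x,"in tool",R.T@x)
```

```text
[ 0.60510511 -0.06413034  0.15574139] 0.0013726359156825518 [ 0.50882937 -0.05563955  0.16062978] 0.005764387099157839 tip in tool [0.09592698 0.003882   0.06746121] dir [ 0.99486188 -0.08773924 -0.05051395] in tool [0.87195857 0.02925773 0.48870466]
[ 0.60370854 -0.06435707  0.15490894] 0.004533031264599418 [ 0.50882937 -0.05563955  0.16062978] 0.005764387099157839 tip in tool [0.09431855 0.00418097 0.06759683] dir [ 0.99401535 -0.09133042 -0.05993521] in tool [0.86718957 0.03279527 0.49689709]
[ 0.60234945 -0.06438673  0.15558362] 0.006800743982196124 [ 0.50882937 -0.05563955  0.16062978] 0.005764387099157839 tip in tool [0.09340333 0.00429646 0.06639174] dir [ 0.99422058 -0.09299205 -0.05364616] in tool [0.87024397 0.03450654 0.49141096]
```

```bash
cat > ins.py <<'E'
from m import *
tipT=np.array([.097,.002,.065]);dirT=np.array([.876,.01,.482]);dirT/=np.linalg.norm(dirT)
U=BR@np.array([.5,0,-.866]);by=BR[:,1]
A=ori(dirT,np.array([0,1.,0]));W=ori(U,-by);RF=W@A.T
def tcpfor(back): # tip 'back' m out of floor
    return B(7,-76,50)-U*back-RF@tipT+RF[:,2]*.019
E
python3 - <<'E'
from ins import *
s,p,R=state();print("RF z",RF[:,2]);
for b in(.125,.07,0):print(b,tcpfor(b))
plan(p,R,tcpfor(.135),RF)
E
```

```text
RF z [-0.5043345  -0.11705107 -0.85553828]
0.125 [0.42888599 0.16846653 0.24783579]
0.07 [0.45561492 0.17493294 0.20020579]
0 [0.48963355 0.18316291 0.13958579]
shift total [-0.0418 -0.2873 -0.1742] rows>= 5.077799976618203 | turn total [ 0.0053 -1.2651 -0.3991] rows>= 6.949319082517538
```

Request:
move_arm([
  [[-0.007,-0.048,-0.029],[0,0,0],-1],
  [[-0.007,-0.048,-0.029],[0,0,0],-1],
  [[-0.007,-0.048,-0.029],[0,0,0],-1],
  [[-0.007,-0.048,-0.029],[0,0,0],-1],
  [[-0.007,-0.048,-0.029],[0,0,0],-1],
  [[-0.007,-0.048,-0.029],[0,0,0],-1],
  [[0,0,0],[0,0,0],-1],
])

```text
clock: 6.1
position: [0.4253, 0.1698, 0.2568]
ee_rot: [0.973, -0.023, 0.228, 0.01]
ft_force: [-0.0, 0.9, -2.5]
grip_width: 0.301
grasp_force: 69.4
```

Request:
move_arm([
  [[0,0,0],[0.0006,-0.126,-0.04],-1],
  [[0,0,0],[0.0006,-0.126,-0.04],-1],
  [[0,0,0],[0.0006,-0.126,-0.04],-1],
  [[0,0,0],[0.0006,-0.126,-0.04],-1],
  [[0,0,0],[0.0006,-0.126,-0.04],-1],
  [[0,0,0],[0.0006,-0.126,-0.04],-1],
  [[0,0,0],[0.0006,-0.126,-0.04],-1],
  [[0,0,0],[0.0006,-0.126,-0.04],-1],
  [[0,0,0],[0.0006,-0.126,-0.04],-1],
  [[0,0,0],[0.0006,-0.126,-0.04],-1],
  [[0,0,0],[0,0,0],-1],
  [[0,0,0],[0,0,0],-1],
])

```text
clock: 7.3
position: [0.426, 0.1643, 0.2541]
ee_rot: [0.957, 0.118, -0.265, 0.028]
ft_force: [1.1, 0.3, -1.3]
grip_width: 0.297
grasp_force: 69.3
```

Run:
```python
from ins import *
s,p,R=state();print(s["clock"],p,np.round(s["joint_pos"],2),s["grip_width"],s["grasp_force"],R[:,2])
plan(p,R,tcpfor(.125),RF,True)
```

```text
7.3 [0.42604152 0.1642714  0.25414882] [ 0.29  0.54 -0.98  1.44  0.2   1.88 -2.04] 0.29700087918516727 69.326747066807 [-0.50024136 -0.11567527 -0.85812459]
shift total [ 0.0087 -0.0044  0.0046] rows>= 0.161919047546479 | turn total [-0.0004 -0.0064  0.0017] rows>= 0.03478450022389022
```

Run:
```python
from ins import *
from workcell import vision
s,p,R=state();T=vision.camera("top");S=vision.camera("side");pickle.dump((T,S,p,R),open("c2.pkl","wb"))
g=p-R[:,2]*.019;y=R[:,1]
out=np.zeros((600,800,3),np.uint8)
for c,(x0,y0,w,h),k,ox in((T,(160,110,100,120),4,0),(S,(190,160,100,130),4,400)):
    im=cv2.resize(c["pixels"][y0:y0+h,x0:x0+w,::-1],(w*k,h*k),interpolation=cv2.INTER_CUBIC)
    t=g+R@tipT
    for q,col in((t+.022*y,(0,0,255)),(t-.022*y,(0,0,255)),(B(-25.5,-101,106.3),(255,255,0)),(B(-25.5,-51,106.3),(255,255,0))):
        z=((proj(c,q)-[x0,y0]+.5)*k);cv2.drawMarker(im,(int(z[0]),int(z[1])),col,0,9,1)
    out[:h*k,ox:ox+w*k]=im
cv2.imwrite("pics/h1.png",out)
```

```text
(no output)
```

View pics/h1.png

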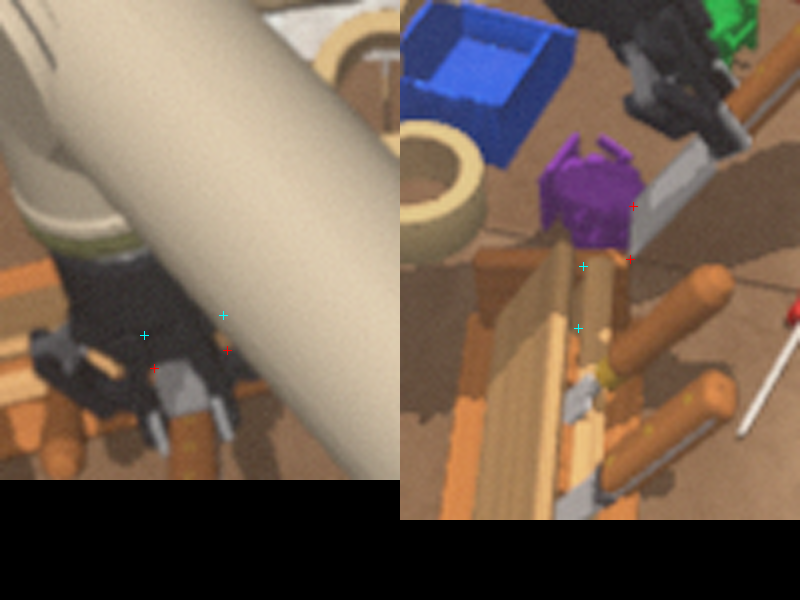

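Run:
```python
from ins import *
s,p,R=state()
print("U in tool per mm-unit",np.round(R.T@U/.75,4),"+by",np.round(R.T@by/.75,4))
plan(p,R,tcpfor(.075)+by*.0015,RF,True)
```

```text
U in tool per mm-unit [1.163 0.013 0.652] +by [ 0.0123 -1.3333  0.0046]
shift total [ 0.0685 -0.0059  0.0385] rows>= 1.181983719759099 | turn total [ 0.0018 -0.0101  0.0006] rows>= 0.05380083695706441
```

Request:
move_arm([
  [[0.023,-0.002,0.013],[0.001,-0.005,0],-1],
  [[0.023,-0.002,0.013],[0.001,-0.005,0],-1],
  [[0.023,-0.002,0.013],[0,0,0],-1],
  [[0,0,0],[0,0,0],-1],
  [[0,0,0],[0,0,0],-1],
])

```text
clock: 7.9
position: [0.453, 0.1757, 0.205]
ee_rot: [0.956, 0.118, -0.268, 0.028]
ft_force: [-1.0, -0.3, -1.6]
grip_width: 0.298
grasp_force: 69.3
```

Request:
move_arm([
  [[0.006,0,0.0033],[0,0,0],-1],
  [[0.006,0,0.0033],[0,0,0],-1],
  [[0.006,0,0.0033],[0,0,0],-1],
  [[0,0,0],[0,0,0],-1],
  [[0,0,0],[0,0,0],-1],
])

```text
clock: 8.4
position: [0.4607, 0.1778, 0.1905]
ee_rot: [0.956, 0.118, -0.269, 0.028]
ft_force: [-0.1, -0.4, -0.9]
grip_width: 0.299
grasp_force: 69.3
```

```bash
cat > st.py <<'E'
from ins import *
s,p,R=state();f=np.array(s["ft_force"])
t=p-R[:,2]*.019+R@tipT;q=BR.T@(t-BO)*1e3-[7,-76,50]
print(s["clock"],"tip rel floor: out",-q@[.5,0,-.866],"y",q[1],"n",q@[.866,0,.5],"F block",BR.T@f,"M block",BR.T@s["torque"],"grip",s["grip_width"],s["grasp_force"],"turn",Ro.from_matrix(R.T@RF).as_rotvec())
E
python3 st.py
```

```text
8.4 tip rel floor: out 58.77535169935905 y 1.6368943878496935 n -0.28441972934938775 F block [-0.23647425 -0.34012389 -0.91038661] M block [ 0.003105   -0.71800303 -0.01427514] grip 0.29937657687589714 69.29285452526528 turn [-0.00051377  0.00272704  0.00054448]
```

Request:
move_arm([
  [[0.006,0,0.0033],[0,0,0],-1],
  [[0.006,0,0.0033],[0,0,0],-1],
  [[0.006,0,0.0033],[0,0,0],-1],
  [[0,0,0],[0,0,0],-1],
  [[0,0,0],[0,0,0],-1],
])

```text
clock: 8.9
position: [0.4681, 0.1797, 0.177]
ee_rot: [0.956, 0.118, -0.269, 0.028]
ft_force: [0.8, -0.3, -1.0]
grip_width: 0.301
grasp_force: 69.3
```

```bash
python3 st.py
```

```text
8.9 tip rel floor: out 43.28525072456989 y 1.8032274660204024 n -0.3925773147141314 F block [ 0.68294846 -0.45731753 -0.96170807] M block [-0.06533665 -0.71197899 -0.04300361] grip 0.30122667545484927 69.29335476772394 turn [-0.00050138  0.00290478  0.0005373 ]
```

Request:
move_arm([
  [[0.006,0,0.0033],[0,0,0],-1],
  [[0.006,0,0.0033],[0,0,0],-1],
  [[0.006,0,0.0033],[0,0,0],-1],
  [[0.006,0,0.0033],[0,0,0],-1],
  [[0.006,0,0.0033],[0,0,0],-1],
  [[0,0,0],[0,0,0],-1],
  [[0,0,0],[0,0,0],-1],
])

```text
clock: 9.6
position: [0.4805, 0.183, 0.1549]
ee_rot: [0.956, 0.118, -0.269, 0.028]
ft_force: [0.4, 0.3, -1.4]
grip_width: 0.3
grasp_force: 69.3
```

```bash
python3 st.py
```

```text
9.6 tip rel floor: out 17.66371852780917 y 2.047143704412349 n -0.37975881286483126 F block [ 0.46257047  0.22438505 -1.43352113] M block [-0.03429195 -0.7640115  -0.02882272] grip 0.2999878106531453 69.29386621050071 turn [-0.00043964  0.00271637  0.00047505]
```

Request:
move_arm([
  [[0.006,0,0.0033],[0,0,0],-1],
  [[0.006,0,0.0033],[0,0,0],-1],
  [[0.003,0,0.0017],[0,0,0],-1],
  [[0,0,0],[0,0,0],-1],
  [[0,0,0],[0,0,0],-1],
])

```text
clock: 10.1
position: [0.4867, 0.1846, 0.1437]
ee_rot: [0.956, 0.118, -0.269, 0.028]
ft_force: [-0.5, 0.0, -1.1]
grip_width: 0.297
grasp_force: 69.3
```

```bash
python3 st.py
```

```text
10.1 tip rel floor: out 4.850910727557812 y 2.185783973997232 n -0.4162555997992614 F block [-0.46820186  0.12835598 -1.10250401] M block [-0.01939127 -0.69368548 -0.00283898] grip 0.29684222682997746 69.29442283697426 turn [-0.00045209  0.00262744  0.00048682]
```

Request:
move_arm([
  [[0.0025,0,0.0014],[0,0,0],-1],
  [[0.0025,0,0.0014],[0,0,0],-1],
  [[0,0,0],[0,0,0],-1],
  [[0,0,0],[0,0,0],-1],
])

```text
clock: 10.5
position: [0.4887, 0.1851, 0.1401]
ee_rot: [0.956, 0.118, -0.269, 0.028]
ft_force: [-0.5, -0.3, 1.2]
grip_width: 0.3
grasp_force: 69.4
```

```bash
python3 st.py
```

```text
10.5 tip rel floor: out 0.7059477458937228 y 2.1927039063065905 n -0.414330478204323 F block [-0.5195661  -0.21535757  1.20796691] M block [-0.04521146 -0.17083138  0.03032088] grip 0.300230347737971 69.40612404083367 turn [-0.00030294  0.00262275  0.00045587]
```

Request:
move_arm([
  [[0.002,0,0.0011],[0,0,0],-1],
  [[0,0,0],[0,0,0],-1],
  [[0,0,0],[0,0,0],-1],
])

```text
clock: 10.8
position: [0.4887, 0.1852, 0.1397]
ee_rot: [0.955, 0.118, -0.269, 0.029]
ft_force: [-5.6, -2.9, 10.0]
grip_width: 0.302
grasp_force: 70.4
```

```bash
python3 st.py
```

```text
10.8 tip rel floor: out 0.30508724681243987 y 2.293703861381033 n -0.8127795272388817 F block [-6.08768938 -1.53226889  9.9747557 ] M block [-0.28720921  1.71067521  0.15299066] grip 0.30241834698958636 70.37950987229124 turn [0.00030526 0.00466277 0.00104977]
```

Request:
move_arm([
  [[0,0,0],[0,0,0],0.2],
  [[0,0,0],[0,0,0],0.2],
  [[0,0,0],[0,0,0],0.2],
  [[0,0,0],[0,0,0],0.2],
  [[0,0,-0.03],[0,0,0],0.2],
  [[0,0,-0.05],[0,0,0],0.2],
  [[0,0,-0.05],[0,0,0],0.2],
  [[0,0,-0.05],[0,0,0],0.2],
  [[0,0,0],[0,0,0],0.2],
  [[0,0,0],[0,0,0],0.2],
])

```text
clock: 11.8
position: [0.5579, 0.2016, 0.2538]
ee_rot: [0.956, 0.118, -0.268, 0.028]
ft_force: [0.2, 0.9, 0.7]
grip_width: 0.603
grasp_force: 0.0
```

Run:
```python
from ins import *
from workcell import vision
s,p,R=state();print(s["clock"],p,s["joint_pos"].round(2),s["grip_width"])
S=vision.camera("side");T=vision.camera("top")
pickle.dump((T,S),open("c3.pkl","wb"))
im=np.zeros((600,800,3),np.uint8)
a=cv2.resize(S["pixels"][195:335,185:295,::-1],(440,560),interpolation=2);b=cv2.resize(T["pixels"][130:260,110:250,::-1],(360,334),interpolation=2)
im[:560,:440]=a;im[:334,440:]=b;cv2.imwrite("pics/r1.png",im)
```

```text
11.8 [0.55794307 0.20158415 0.25380197] [ 0.03  0.81 -0.83  0.97  0.33  2.05 -2.01] 0.6028213232295448
```

View pics/r1.png

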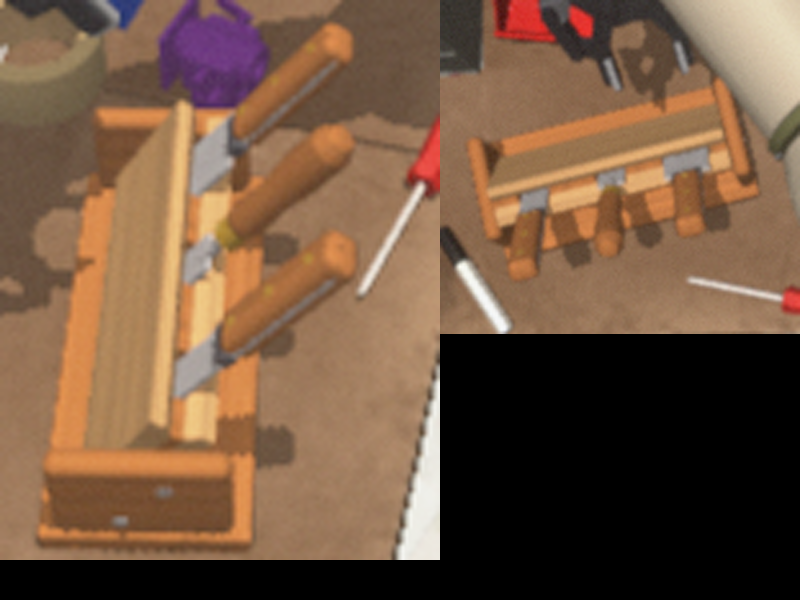

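```bash
cat > n.py <<'E'
from ins import *
RN=ori(BR@np.array([-.5,0,-.866]),-by)
gN=B(-59,76,159);tN=gN+RN[:,2]*.019
E
python3 - <<'E'
from n import *
s,p,R=state();print(tN, "wide analog",B(-59,-76,159)+RN[:,2]*.019)
plan(p,R,tN-RN[:,2]*.1,RN,True);plan(p,RN,tN,RN)
E
```

```text
[0.43824967 0.32616175 0.14254564] wide analog [0.47399127 0.17842368 0.14254564]
shift total [-0.026  -0.1998  0.0514] rows>= 3.118443157267844 | turn total [-0.0054  0.0323  0.0118] rows>= 0.1823289222543053
shift total [-0.026  -0.1998  0.1847] rows>= 4.099868959392965 | turn total [0. 0. 0.] rows>= 0.0
```

Request:
move_arm([
  [[-0.005,-0.04,0.005],[-0.001,0.006,0.002],0.2],
  [[-0.005,-0.04,0.01],[-0.001,0.006,0.002],0.2],
  [[-0.005,-0.04,0.01],[-0.001,0.006,0.002],0.2],
  [[-0.005,-0.04,0.01],[-0.001,0.006,0.002],0.2],
  [[-0.006,-0.04,0.016],[-0.001,0.006,0.002],0.2],
  [[0,0,0],[0,0,0],0.2],
  [[0,0,0],[0,0,0],0.2],
])

```text
clock: 12.6
position: [0.486, 0.338, 0.231]
ee_rot: [0.959, 0.115, -0.258, 0.031]
ft_force: [0.2, -0.2, -0.5]
grip_width: 0.602
grasp_force: 0.0
```

Run:
```python
from n import *
from workcell import vision
s,p,R=state();print(s["clock"],p,s["joint_pos"].round(2),s["ft_force"])
plan(p,R,tN-RN[:,2]*.1,RN,True);plan(p,R,tN,RN)
S=vision.camera("side");T=vision.camera("top")
im=np.zeros((600,800,3),np.uint8)
a=cv2.resize(S["pixels"][195:335,185:295,::-1],(440,560),interpolation=2);b=cv2.resize(T["pixels"][130:260,90:230,::-1],(360,334),interpolation=2)
im[:560,:440]=a;im[:334,440:]=b;cv2.imwrite("pics/n1.png",im)
for c in(T,S):print([proj(c,q).round(1).tolist() for q in(gN,p,p+RN[:,1]*.025,p-RN[:,1]*.025)])
```

```text
12.6 [0.48602218 0.33795186 0.23098403] [-0.13  0.8  -0.87  1.06  0.26  1.93 -2.24] [ 0.21438666 -0.22703966 -0.4810818 ]
shift total [0.0021 0.0003 0.0016] rows>= 0.0402841554610078 | turn total [0.0008 0.0019 0.0027] rows>= 0.017659612151938255
shift total [0.0023 0.0002 0.1349] rows>= 2.0241115679334314 | turn total [0.0008 0.0019 0.0027] rows>= 0.017659612151938255
[[143.4, 216.2], [131.7, 194.7], [142.7, 191.9], [120.7, 197.5]]
[[245.0, 273.2], [224.9, 253.0], [225.9, 243.2], [223.9, 263.3]]
```

View pics/n1.png

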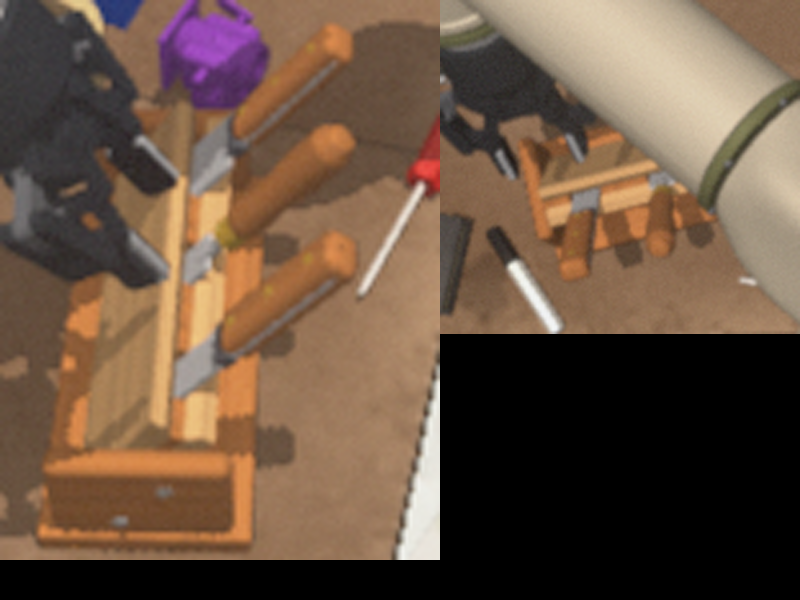

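Request:
move_arm([
  [[0.001,0,0.04],[0,0.001,0.001],0.2],
  [[0.001,0,0.04],[0,0.001,0.001],0.2],
  [[0,0,0.02],[0,0,0],0.2],
  [[0,0,0.02],[0,0,0],0.2],
  [[0,0,0.015],[0,0,0],0.2],
  [[0,0,0],[0,0,0],0.2],
  [[0,0,0],[0,0,0],0.2],
])

```text
clock: 13.4
position: [0.4397, 0.3266, 0.1437]
ee_rot: [0.96, 0.114, -0.256, 0.03]
ft_force: [1.0, 0.1, 0.3]
grip_width: 0.601
grasp_force: 0.0
```

Request:
move_arm([
  [[0,0,0],[0,0,0],-0.3],
  [[0,0,0],[0,0,0],-0.3],
  [[0,0,0],[0,0,0],-1],
  [[0,0,0],[0,0,0],-1],
  [[0,0,0],[0,0,0],-1],
  [[0,0,0],[0,0,0],-1],
], newtons=80)

```text
clock: 14.0
position: [0.4394, 0.3271, 0.1439]
ee_rot: [0.96, 0.114, -0.256, 0.03]
ft_force: [1.5, -0.5, 5.9]
grip_width: 0.289
grasp_force: 79.9
```

Run:
```python
from n import *
s,p,R=state();print(s["clock"],p,s["joint_pos"].round(2),BR.T@s["ft_force"],s["torque"],s["grip_width"],s["grasp_force"])
plan(p,R,tN,RN,True);print("-U in tool/.75",np.round(-R.T@U/.75,4))
```

```text
14.0 [0.43939118 0.32713774 0.14391259] [-0.06  0.77 -0.88  1.32  0.26  1.71 -2.26] [ 1.34913944 -0.83087823  5.87513772] [ 0.03740699 -0.42838113 -0.04843361] 0.28923663188848214 79.9165678024292
shift total [-0.0006  0.0009  0.0025] rows>= 0.04061611414863332 | turn total [-0.0023 -0.0039 -0.0004] rows>= 0.02402469854116778
-U in tool/.75 [-1.1526e+00 -8.0000e-04 -6.7020e-01]
```

Request:
move_arm([
  [[-0.006,0,-0.0035],[0,0,0],-1],
  [[-0.012,0,-0.007],[0,0,0],-1],
  [[-0.02,0,-0.0116],[0,0,0],-1],
  [[-0.02,0,-0.0116],[0,0,0],-1],
  [[-0.02,0,-0.0116],[0,0,0],-1],
  [[-0.02,0,-0.0116],[0,0,0],-1],
  [[-0.02,0,-0.0116],[0,0,0],-1],
  [[-0.02,0,-0.0116],[0,0,0],-1],
  [[-0.02,0,-0.0116],[0,0,0],-1],
  [[0,0,0],[0,0,0],-1],
  [[0,0,0],[0,0,0],-1],
  [[0,0,0],[0,0,0],-1],
])

```text
clock: 15.2
position: [0.3728, 0.3104, 0.2613]
ee_rot: [0.959, 0.114, -0.256, 0.03]
ft_force: [0.1, 0.5, -1.1]
grip_width: 0.282
grasp_force: 79.4
```

Run:
```python
from n import *
from workcell import vision
s,p,R=state();print(s["clock"],p,s["joint_pos"].round(2),BR.T@s["ft_force"],s["torque"],s["grip_width"],s["grasp_force"])
T=vision.camera("top");S=vision.camera("side");pickle.dump((T,S,p,R),open("c4.pkl","wb"))
d0=pickle.load(open("c3.pkl","rb"))
# carb and shank/wide unchanged?
for c,(x0,y0,x1,y1) in((T,(359,144,391,177)),):
    print("carb diff",np.abs(c["pixels"][y0:y1,x0:x1].astype(int)-pickle.load(open("c0.pkl","rb"))["top"]["pixels"][y0:y1,x0:x1]).mean())
for n,c in(("side",S),):
    d=np.abs(c["pixels"].astype(int)-d0[1]["pixels"]).mean(2); print("shank/wide region diff",d[225:260,235:275].mean(), d[200:225,240:275].mean())
tip=p-R[:,2]*.019+R@(.127*R.T@U);print("tip",tip,proj(S,tip),proj(T,tip))
```

```text
15.2 [0.37278601 0.31040067 0.26129042] [ 0.02  0.56 -0.97  1.39  0.12  1.83 -2.29] [ 0.24278841  0.44681326 -1.1247324 ] [ 0.16871908 -0.64295618  0.02825982] 0.28215968328198754 79.35995221138
carb diff 7.2080176767676765
shank/wide region diff 38.33523809523809 41.587428571428575
tip [0.44372394 0.32753858 0.16777514] [246.75893747 270.98516889] [142.76223636 217.27595786]
```

Request:
move_arm([
  [[0,0,-0.01],[0,0.134,0],-1],
  [[0,0,-0.01],[0,0.134,0],-1],
  [[0,0,-0.02],[0,0.134,0],-1],
  [[0,0,-0.03],[0,0.134,0],-1],
  [[0,0,-0.04],[0,0.134,0],-1],
  [[0,0,-0.04],[0,0,0],-1],
  [[0,0,-0.02],[0,0,0],-1],
  [[0,0,0],[0,0,0],-1],
  [[0,0,0],[0,0,0],-1],
])

```text
clock: 16.2
position: [0.3908, 0.3149, 0.3855]
ee_rot: [0.993, 0.118, 0.002, -0.001]
ft_force: [-0.2, -0.5, -2.5]
grip_width: 0.284
grasp_force: 79.4
```

```bash
cat > f.py <<'E'
from n import *
T4,S4,p4,R4=pickle.load(open("c4.pkl","rb"))
dT=R4.T@U;Z=np.array([0,0,1.]);hd=np.radians(-10);h=np.array([np.cos(hd),np.sin(hd),0])
RFin=ori(h,-np.cross(Z,h))@ori(dT,np.array([0,1.,0])).T
tipF=np.array([.593,-.256,.16]);gF=tipF-.127*h;tF=gF+RFin[:,2]*.019
E
python3 - <<'E'
from f import *
s,p,R=state();d=R@dT;g=p-R[:,2]*.019
print(s["clock"],p,s["joint_pos"].round(2),s["grip_width"],s["grasp_force"],"dir",d,"tip",g+.127*d)
print("final tcp",tF,RFin[:,2]);plan(p,R,tF+Z*.16,RFin);plan(p,R,tF+Z*.16,RFin,True)
E
```

```text
16.2 [0.39077872 0.31489065 0.38552717] [ 0.23  0.11 -1.07  1.46  0.1   1.62 -2.17] 0.28356045235329425 79.35701608657837 dir [ 0.84276631  0.20395423 -0.4981    ] tip [0.49775113 0.34075693 0.34126834]
final tcp [ 0.47730526 -0.235603    0.14355767] [ 0.49346537 -0.08717472 -0.86538575]
shift total [-0.0601  0.7407  0.1083] rows>= 11.264973988815028 | turn total [-0.1396  0.6547  0.5108] rows>= 4.411390805014946
shift total [0.154  0.7027 0.2155] rows>= 11.26497398881503 | turn total [-0.1396  0.6547  0.5108] rows>= 4.411390805014946
```

Request:
move_arm([
  [[-0.005,0.05,0],[0,0,0],-1],
  [[-0.005,0.057,0.005],[0,0,0],-1],
  [[-0.005,0.057,0.008],[0,0,0],-1],
  [[-0.005,0.057,0.008],[0,0,0],-1],
  [[-0.005,0.057,0.008],[0,0,0],-1],
  [[-0.005,0.057,0.008],[0,0,0],-1],
  [[-0.005,0.057,0.008],[0,0,0],-1],
  [[-0.005,0.057,0.008],[0,0,0],-1],
  [[-0.005,0.057,0.01],[0,0,0],-1],
  [[-0.005,0.057,0.01],[0,0,0],-1],
  [[-0.005,0.057,0.01],[0,0,0],-1],
  [[-0.005,0.057,0.01],[0,0,0],-1],
])

```text
clock: 17.4
position: [0.4657, -0.1906, 0.3137]
ee_rot: [0.993, 0.118, 0.001, -0.002]
ft_force: [0.9, 0.5, -1.4]
grip_width: 0.285
grasp_force: 79.5
```

Request:
move_arm([
  [[0,0.05,0.01],[0,0,0],-1],
  [[0,0,0],[0,0,0],-1],
  [[0,0,0],[-0.02,0.0935,0.073],-1],
  [[0,0,0],[-0.02,0.0935,0.073],-1],
  [[0,0,0],[-0.02,0.0935,0.073],-1],
  [[0,0,0],[-0.02,0.0935,0.073],-1],
  [[0,0,0],[-0.02,0.0935,0.073],-1],
  [[0,0,0],[-0.02,0.0935,0.073],-1],
  [[0,0,0],[-0.02,0.0935,0.073],-1],
  [[0,0,0],[0,0,0],-1],
  [[0,0,0],[0,0,0],-1],
])

```text
clock: 18.5
position: [0.4746, -0.2249, 0.3075]
ee_rot: [0.962, -0.084, 0.258, 0.022]
ft_force: [0.2, -0.0, -1.9]
grip_width: 0.285
grasp_force: 79.5
```

```bash
cat > st2.py <<'E'
from f import *
s,p,R=state();d=R@dT;g=p-R[:,2]*.019
print(s["clock"],p,s["joint_pos"].round(2),s["grip_width"],s["grasp_force"],s["ft_force"],"dir",d,"tip",g+.127*d)
plan(p,R,tF,RFin,True)
E
python3 st2.py
```

```text
18.5 [ 0.47457899 -0.22494152  0.30749132] [ 0.9  -0.27 -0.37  2.   -0.34  0.91 -1.09] 0.28468843584258563 79.54484224319458 [ 0.15639025 -0.02703769 -1.91518319] dir [ 0.98501577 -0.17232615 -0.00190466] tip [ 0.59032829 -0.24519153  0.32370987]
shift total [-0.1043  0.0134  0.1922] rows>= 3.286051873829994 | turn total [-0.0011  0.0024  0.0014] rows>= 0.015573356411664994
```

Request:
move_arm([
  [[-0.021,0.003,0.038],[0,0,0],-1],
  [[-0.021,0.003,0.038],[0,0,0],-1],
  [[-0.021,0.003,0.038],[0,0,0],-1],
  [[-0.021,0.003,0.038],[0,0,0],-1],
  [[-0.01,0.001,0.018],[0,0,0],-1],
  [[0,0,0],[0,0,0],-1],
  [[0,0,0],[0,0,0],-1],
  [[0,0,0],[0,0,0],-1],
])

```text
clock: 19.3
position: [0.4774, -0.2358, 0.1643]
ee_rot: [0.962, -0.084, 0.26, 0.023]
ft_force: [-0.8, -1.3, -2.2]
grip_width: 0.285
grasp_force: 79.5
```

```bash
python3 st2.py
python3 - <<'E'
from f import *
from workcell import vision
T=vision.camera("top");S=vision.camera("side");s,p,R=state();d=R@dT;g=p-R[:,2]*.019;t=g+.127*d
C0=pickle.load(open("c0.pkl","rb"))
for n,c in(("top",T),("side",S)):
    print(n,"pred tip",proj(c,t),"bolster end",proj(c,g+.034*d),"carb top",proj(c,[.598,-.256,.07]))
    # changed-and-grey pixels near the predicted blade
    q=proj(c,t);m=(np.abs(c["pixels"].astype(int)-C0[n]["pixels"]).max(2)>35)&(cv2.cvtColor(c["pixels"],cv2.COLOR_RGB2HSV)[...,1]<60)
    x0,y0=(q-45).astype(int);sub=m[y0:y0+90,x0:x0+90].astype(np.uint8)
    k,l,st,ce=cv2.connectedComponentsWithStats(sub)
    for i in range(1,k):
        if st[i,4]>60:
            r=cv2.minAreaRect(cv2.findContours((l==i).astype(np.uint8),0,2)[0][0]);print(st[i]+[x0,y0,0,0,0],(cv2.boxPoints(r)+[x0,y0]).round(1).tolist())
d3=pickle.load(open("c3.pkl","rb"))[1]["pixels"].astype(int)
D=np.abs(S["pixels"]-d3).mean(2);print("block area diff",D[200:262,225:275].mean())
E
```

```text
19.3 [ 0.47737819 -0.23579554  0.1643048 ] [ 0.87 -0.12 -0.38  2.2  -0.37  0.57 -1.  ] 0.2850011835993129 79.53581213951111 [-0.81148476 -1.31434609 -2.23217754] dir [ 0.98488347 -0.17307313  0.0025002 ] tip [ 0.59304248 -0.25611017  0.18104079]
shift total [-0.014  -0.0002  0.0239] rows>= 0.41496296034098884 | turn total [ 0.0002 -0.0032  0.0009] rows>= 0.017406591651426506
top pred tip [389.68164497 150.00881742] bolster end [385.29122693 188.05904486] carb top [378.56497129 159.58030475]
[372 148  24  46 611] [[368.8, 190.6], [374.8, 146.5], [396.3, 149.4], [390.3, 193.5]]
side pred tip [251.33690438 111.13898826] bolster end [277.78252047 117.94913968] carb top [250.11220747 138.44695567]
[282 105  14  24 139] [[281.0, 126.2], [294.3, 104.6], [302.1, 109.4], [288.9, 131.0]]
[251 109  30  15 166] [[250.1, 113.7], [252.1, 107.7], [281.8, 117.6], [279.8, 123.6]]
block area diff 11.950860215053766
```

```bash
python3 -c "
from workcell import order
print(order.hand_in())"
```

```text
the job is handed in; nothing more can be done
None
```

The job is handed in, but it returned no verdict: the wide scraper is fully home in its slot and let go, and by the arm pose and a final camera check the narrow scraper is held level with its blade end about 5 mm (level) from the carburettor's centre and 0.18 m up, finished at 19 s of the 64 s allowed.

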